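# Start the dust extractor and hold its diverter flap on balance

### The job

Start the dust extractor by pressing the small round push button fully down and letting it come back up; do not press the wide one next to it, which is the stop. Then take the diverter flap on the grey gabled box by its ball knob, swing it up until it stands straight up on its balance point, where it would fall to neither side and both suction ports are open, and finish while still gripping the knob and holding the flap there. Do not let the flap go over to the far side, and leave everything else on the bench where it is.

Things in the scene. Friction and masses are not known exactly. Their poses are not given: they have to be found in the camera images.
- diverter: Fixed grey metal suction diverter box, 200 x 160 mm, 150 mm tall, base flange 235 x 200 mm, a roof of two slopes falling 15 degrees from a ridge, each with a dark grilled port. Origin at the centre of its underside; x axis across the ridge, y axis along it. At the y ends pipe stubs stick out to 115 mm from the centre, below 100 mm height.
- hinge_mid (a point): Middle of the flap's hinge line, on the ridge, 150 mm above the bench. The hinge line runs along the diverter's y axis, level.
- flap (a joint): Hinge angle of the flap: 0 lying on the slope on the diverter's -x side, where it starts (sloping down 15 degrees outward), growing as it swings up; 1.833 rad standing straight up, its balance point; 3.665 lying on the other slope. About 0.35 kg, little friction, no spring: left alone it falls back below 1.833 and falls over beyond it.
- ball_knob (a point): Black ball, 30 mm diameter, at the end of the flap's stem; the point is its centre, 150 mm from the hinge line, mid-width of the flap. Rigid with the flap. At the start about 111 mm above the bench, clear of the box; it can be pinched from above along the hinge line's direction, and then turns between the finger pads as the flap swings.
- start_button_top (a point): Top centre of the small round START push button, 24 mm diameter, in a 40 mm steel collar on a grey station 85 x 85 x 50 mm. The top is 72 mm above the bench, 10 mm above the collar. It presses straight down.
- start_button (a joint): Travel of the start button: 0 up, 0.006 m fully down. A spring of 1.5 N at the start rising to 5 N fully down brings it back.
- start_station: Fixed grey station of the start button; origin at the centre of its underside, the button above it. The two stations swap places from start to start.
- stop_button_top (a point): Top centre of the wide STOP push button, 52 mm diameter in a 68 mm collar, on an equal station beside the other; top 72 mm above the bench. Not to be pressed.
- stop_button (a joint): Travel of the stop button: 0 up, 0.006 m fully down (8 N).
- mallet: loose wooden mallet, head 70 x 110 x 60, lying to the right; origin on the bench under the middle of its length; sizes in mm. Not part of the job.
- glue_bottle: loose white plastic bottle, 60 diameter, 160 tall, left of and behind the diverter; origin at its underside; sizes in mm. Not part of the job.
- sanding_block: loose cork sanding block 110 x 66 x 34, near the robot; origin at its underside; sizes in mm. Not part of the job.
- mug: loose white mug, 80 diameter, 90 tall, far left; origin at its underside; sizes in mm. Not part of the job.
- offcut: loose wood offcut 140 x 60 x 35, near the robot on its right; origin at its underside; sizes in mm. Not part of the job.
- screwdriver: loose screwdriver about 200 mm long, lying beyond the push-button stations; origin on the bench near the middle of its length. Not part of the job.
- spindle: loose turned wooden spindle, 60 diameter, 100 tall, standing far right; origin at its underside; sizes in mm. Not part of the job.
- flap_edge (a point): Middle of the free edge of the flap's aluminium plate, 94 mm from the hinge line. The plate is 128 mm wide and 5 mm thick (9 mm at its ribs); a stem 10 mm thick runs on from this edge to the ball knob.
Mind the look-alikes: they are no part of the job. What is shaped like the start_station but purple is not meant.

How it is judged (in metres and radians):
On the way, in this order (a step that is already met when the one before it is completed fails the run):
1. the start button is pressed fully down (value of joint start_button above 0.005 m), for 0.05 s.
2. the start button is released and back up (value of joint start_button below 0.001 m), for 0.1 s.
3. the flap is gripped by its knob at its upright balance point (value of joint flap between 1.763 and 1.903 rad and contact force between the fingers and flap above 1 N and distance between the grasp point and ball_knob below 0.03 m), for 0.3 s.
At the end, for the whole second after the job is handed in: The flap stands within 0.07 rad (4 degrees) of its upright balance point (1.833 rad), still (under 0.05 rad/s), with the fingers gripping it (over 1 N) by the ball knob (ball centre within 30 mm of the grasp point between the finger pads), and the start button is back up (under 1 mm) (all of step 3 and velocity of joint flap between -0.05 and 0.05 rad/s and value of joint start_button below 0.001 m); the arm keeps its last pose, push and grip.
It fails at once if the stop button is pressed (value of joint stop_button above 0.003 m).
It fails at once if the flap goes over past its balance point (by more than 0.3 rad) (value of joint flap above 2.133 rad).
It fails at once if a bystander is pushed more than 40 mm from its place (distance of any of mallet, glue_bottle, sanding_block, mug, offcut, screwdriver, spindle from where it was at the start of the episode above 0.04 m).
It also fails if it takes over 54 s, if anything falls off the work surface, if the arm or the gripper's body presses on something with over 40 N, if the wrist force passes 120 N, or if a joint passes its speed limit or range.

### The arm

A 6-joint arm with a two-finger parallel gripper is mounted at the origin on the work surface. World frame = base frame: x ahead of the robot, y to its left, z up, the work surface at z = 0. Lengths are in m, angles in degrees, forces in N, time in s.
With the tool pointing down it reaches from about 0.35 to 0.875 m from the base axis. Payload 4.2 kg.
Tool frame: the origin (TCP) lies at the very end of the fingers, on their centre line; the grasp point (between the pads) lies 19 mm behind it; z points along the fingers, x is the direction in which the jaws open and shut, and the axes are right-handed (so a half turn about z gives the same grasp; the last joint's range is limited). The gripper opens to 87 mm and grips with 3 to 60 N. Pads are 19 mm wide; open, the fingers measure 117 mm over their backs; the gripper's body (75 mm by 190 mm) begins 51 mm behind the grasp point.
Start: joints at [91.708, 22.042, 0.453, 0, -68.411, -14.817], TCP at [0.142, 0.609, 0.223] pointing down, gripper open.
Joint ranges: [-179.83, 179.83], [-69.29, 118.12], [-61.27, 80.66], [-181.25, 117.63], [-171.15, -9.14], [-177.46, 177.46]. Speed limits (degrees/s): [159.86, 159.86, 180, 180, 180, 180].

### API

Orientations are given as a 3x3 rotation matrix whose columns are the frame's x, y, z axes.
In Python, from station import r gives the robot as it stands.
- The arm moves only by the shell command python3 -m jog 'ROWS' [OPENING]. ROWS is JSON, a list of rows, each a list of 2 entries, a list of its own where there are three numbers: the shift along the tool's x, y, z in m, then the turn, a rotation vector about the tool's x, y, z in units of 5 degrees (1.0 is 5 degrees). A call has exactly 10 rows; each row is the pose to reach, as a shift and turn from the pose commanded when the call began, along the tool's axes at that moment; what a row does not reach only later rows make up. A row lasts 1/12 s, in which the tool goes at most 41.7 mm and 7.16 degrees, less where a joint would pass 70% of its speed; a pose out of reach is approached as far as the arm can. A call with a gripper value outside its range is refused whole. OPENING is the finger opening in m, from 0 to 0.087, set as the call begins (- or left out, the last holds). The fingers move at their own pace and stop on an object; the grip force is fixed at half the most. Time passes only in rows, so rows that repeat a pose let the fingers close, or fill a call up. It gives the time, the measured TCP pose, the force and the opening at its end, in the units of the state.
- r.sense(): the state, without advancing time (a new reading comes with each control period).
- r.capture(name): name is "scene" or "side" or "wrist"; returns (picture, depth): 384x512x3 uint8, blue, green, red; 384x512 float32, m along the optical axis (not along the pixel's ray), 0 where there is no reading.
- r.calibration(name): a dict with "fx", "fy", "cx", "cy" (pixels), "R" (3x3) and "t" (3): a world point X has camera coordinates R X + t; the wrist camera has in their place "tool_from_camera" (4x4, takes a point from camera to tool coordinates, whose origin is the TCP and whose axes are the tool frame's). Camera axes: x right, y down, z forward; pixel columns grow to the right and rows downward; lengths in m; the calibration is good to about 2 mm. A picture is of the moment at which its call begins: read the wrist's pose just before it. calibration takes no time and is no camera call.
- r.finish_job(): hands the job in, once; it reports no verdict.
Trained networks look in the newest picture that a camera, given by its name, has taken for a name from the list of things; names that differ only in an ending like _2 or _b are one class to them, and where a whole thing is asked for, a point or a joint stands for the part that bears it (a point fixed in the world has none). Each returns a list of dicts, best first, with "confidence" (0 to 1); they miss things now and then, are a little off and sometimes report something else, mostly with a low value. They report only what shows in the picture. A call takes as long as a camera call. They do not tell look-alikes from the thing itself.
- r.cut_out(query, camera): "region" (384x512 bool, what is visible of it) and "uv" ([column, row] in pixels, amid what is visible of it).
The state is a dict: "time_s": time; "joints": joint angles; "joint_velocities": joint speeds; "effort": joint torques, N m; "tcp_pos": TCP position; "ee_rot": TCP orientation; "wrist_force": force on the tool from outside, world axes, zero at the start; "moment": the same for the moment, N m; "gripper_width": opening from 0.0 (shut) to 1.0 (fully open).
Only numpy, scipy, OpenCV 4.12 (cv2) and the standard library are available. Lean on these libraries where they do the work, as an engineer would, in place of code of your own. Each camera call takes 0.05 s, during which the arm holds its last target.

## Working session

There is one attempt and no reset: what is moved stays moved. The work goes in short steps, Python scripts to look and compute and a shell command to move; the robot and the scene stay as the last step left them, time stands still between calls to the robot, and variables do not carry over. Pictures are saved under pics/ and viewed, and the job is handed in when it is done.

```bash
ls; mkdir -p pics; python3 - <<'E'
from station import r
import cv2,json
s=r.sense();print(s)
for n in("scene","side"):
    im,d=r.capture(n);cv2.imwrite(f"pics/{n}0.png",im)
    import numpy as np;np.save(f"{n}0.npy",d)
    print(n,r.calibration(n))
print(r.calibration("wrist"))
E
```

```text
pics
{'time_s': 0.0, 'joints': array([ 9.17078345e+01,  2.20925621e+01,  3.80868638e-01, -2.77691340e-02,
       -6.84121676e+01, -1.48155221e+01]), 'joint_velocities': array([ 0.0153014 , -0.04337069,  0.01311893, -0.08308931, -0.02954123,
        0.02810779]), 'effort': array([ 6.95303697e-04, -3.90666318e+01,  1.87402403e+01,  4.21983808e+00,
        1.09432399e-02, -1.85451381e-04]), 'tcp_pos': array([0.14160052, 0.60813652, 0.22145124]), 'ee_rot': array([[-2.26955708e-01, -9.73905004e-01, -3.86039558e-04],
       [-9.73902585e-01,  2.26956006e-01, -2.17421221e-03],
       [ 2.20509015e-03, -1.17484947e-04, -9.99997562e-01]]), 'wrist_force': array([-0.08729008, -0.03705251, -0.02048921]), 'moment': array([-0.01382316,  0.04337918, -0.02823063]), 'gripper_width': 0.9999175485560401}
scene {'fx': 377.5641962873695, 'fy': 377.5641962873695, 'cx': 259.897469566926, 'cy': 190.24002292912544, 'R': array([[-0.86516264,  0.50120771, -0.01686497],
       [ 0.4083128 ,  0.68448946, -0.60394937],
       [-0.29116019, -0.52940061, -0.79684424]]), 't': array([ 0.47438042, -0.10049407,  1.29762192])}
side {'fx': 482.4530784123098, 'fy': 482.4530784123098, 'cx': 257.45166185101846, 'cy': 189.08402342694683, 'R': array([[ 0.81400952, -0.58058793,  0.01749718],
       [-0.43597566, -0.63060704, -0.64207475],
       [ 0.38381469,  0.51502662, -0.76644234]]), 't': array([-0.42457565,  0.25980352,  1.66384718])}
{'fx': 280.0957179952554, 'fy': 280.0957179952554, 'cx': 253.46992080478142, 'cy': 196.64042094272804, 'tool_from_camera': array([[ 9.99999847e-01,  1.65903429e-05, -5.53507312e-04,
        -1.61634422e-03],
       [ 1.47399849e-04,  9.55515369e-01,  2.94941278e-01,
        -8.17481476e-02],
       [ 5.33777921e-04, -2.94941314e-01,  9.55515220e-01,
        -1.61928759e-01],
       [ 0.00000000e+00,  0.00000000e+00,  0.00000000e+00,
         1.00000000e+00]])}
```

View pics/scene0.png

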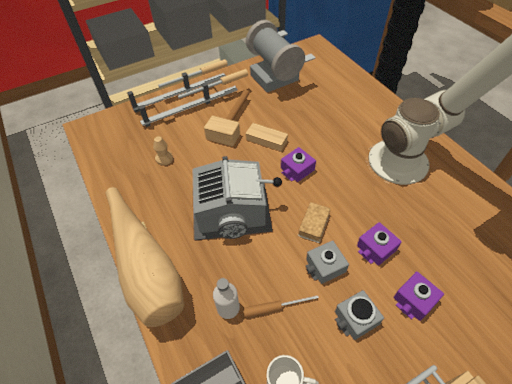

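View pics/side0.png

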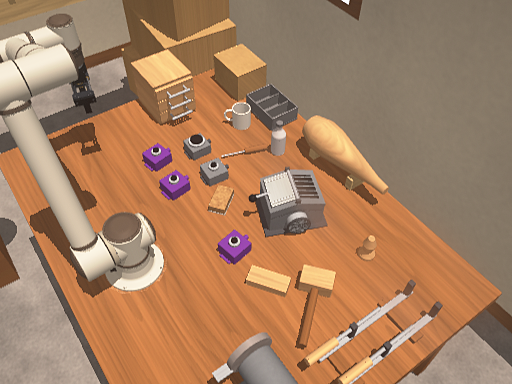

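In the scene picture, the grey station with the small button is at (328,257) and the grey one with the wide button at (361,309). Purple look-alikes sit at (298,160), (380,240) and (423,292). The ball knob is at (278,182), and the flap lies on the slope facing the robot. I'll localise these and check with crops.

```bash
cat > h.py <<'E'
import numpy as np,cv2
from station import r
def world(cam,u,v,z):
    c=r.calibration(cam);R,t=np.array(c["R"]),np.array(c["t"])
    return R.T@(np.array([(u-c["cx"])/c["fx"],(v-c["cy"])/c["fy"],1])*z-t)
def onplane(cam,u,v,h):
    a=world(cam,u,v,0);b=world(cam,u,v,1);k=(h-a[2])/(b[2]-a[2]);return a+k*(b-a)
def proj(cam,X):
    c=r.calibration(cam);p=c["R"]@np.array(X)+c["t"];return np.array([c["fx"]*p[0]/p[2]+c["cx"],c["fy"]*p[1]/p[2]+c["cy"]])
def tri(obs):
    A=[];B=[]
    for cam,u,v in obs:
        a=world(cam,u,v,0);b=world(cam,u,v,1);d=(b-a)/np.linalg.norm(b-a);P=np.eye(3)-np.outer(d,d);A.append(P);B.append(P@a)
    return np.linalg.lstsq(np.vstack(A),np.hstack(B),rcond=None)[0]
E
python3 - <<'E'
from h import *
for n in("scene","side"):
    im,d=r.capture(n)
    for q in("start_button_top","stop_button_top","ball_knob","flap","diverter","start_station"):
        for o in r.cut_out(q,n)[:4]:
            m=o["region"];ys,xs=np.nonzero(m);z=d[m];z=z[z>0]
            u,v=o["uv"]
            h={'s':.072,'b':.111}.get(q[0],.072)
            print(n,q,round(o["confidence"],2),np.round([u,v],1),m.sum(),"cen",xs.mean().round(1),ys.mean().round(1),"plane",np.round(onplane(n,xs.mean(),ys.mean(),h),3),"depth",np.round(world(n,xs.mean(),ys.mean(),np.median(z)),3) if len(z) else None)
im=cv2.imread("pics/scene0.png");a=im[150:350,180:450];cv2.imwrite("pics/c1.png",cv2.resize(a,None,fx=2.9,fy=2.9,interpolation=cv2.INTER_CUBIC))
im=cv2.imread("pics/side0.png");a=im[120:270,130:340];cv2.imwrite("pics/c2.png",cv2.resize(a,None,fx=3.7,fy=3.7,interpolation=cv2.INTER_CUBIC))
E
```

```text
scene start_button_top 0.46 [420.1 288.6] 85 cen 422.5 289.1 plane [0.303 0.391 0.072] depth [0.302 0.391 0.07 ]
scene start_button_top 0.38 [297.5 156.5] 41 cen 298.2 156.0 plane [ 0.321 -0.143  0.072] depth [ 0.319 -0.145  0.069]
scene stop_button_top 0.58 [361.  307.2] 356 cen 361.1 309.0 plane [0.467 0.353 0.072] depth [0.467 0.353 0.071]
scene stop_button_top 0.55 [312.9 224.7] 817 cen 313.1 222.5 plane [0.425 0.09  0.072] depth [0.407 0.071 0.031]
scene ball_knob 0.92 [242.8 176.3] 1310 cen 243.5 180.5 plane [ 0.535 -0.116  0.111] depth [ 0.544 -0.096  0.139]
scene ball_knob 0.61 [222.  296.7] 806 cen 225.5 299.0 plane [0.744 0.179 0.111] depth [0.743 0.176 0.103]
scene flap 0.64 [245.7 186.6] 1327 cen 244.4 180.3 plane [ 0.519 -0.144  0.072] depth [ 0.541 -0.097  0.137]
scene flap 0.56 [228.2 199.3] 5667 cen 230.0 199.9 plane [ 0.591 -0.1    0.072] depth [ 0.6   -0.078  0.105]
scene diverter 0.93 [226.6 198.7] 5671 cen 229.5 199.9 plane [ 0.592 -0.101  0.072] depth [ 0.601 -0.079  0.105]
scene start_station 0.89 [324.6 263. ] 1187 cen 325.3 262.5 plane [0.469 0.208 0.072] dept
[... 892 characters left out ...]
  0.072] depth [ 0.538 -0.105  0.14 ]
side diverter 0.74 [284.6 205.9] 3894 cen 289.6 203.0 plane [ 0.568 -0.134  0.072] depth [ 0.552 -0.151  0.101]
side diverter 0.33 [243.2 118.1] 473 cen 240.7 115.7 plane [0.688 0.359 0.072] depth [0.7   0.377 0.053]
side start_station 0.89 [232.4 247.2] 767 cen 233.8 247.2 plane [ 0.295 -0.177  0.072] depth [ 0.305 -0.161  0.043]
side start_station 0.83 [214.6 174.3] 623 cen 214.0 171.8 plane [0.423 0.151 0.072] depth [0.436 0.175 0.042]
side start_station 0.78 [174.5 187.5] 638 cen 174.4 185.4 plane [0.266 0.177 0.072] depth [0.276 0.203 0.04 ]
side start_station 0.64 [156.5 157.8] 608 cen 156.6 157.6 plane [0.278 0.342 0.072] depth [0.289 0.374 0.038]
```

View pics/c1.png

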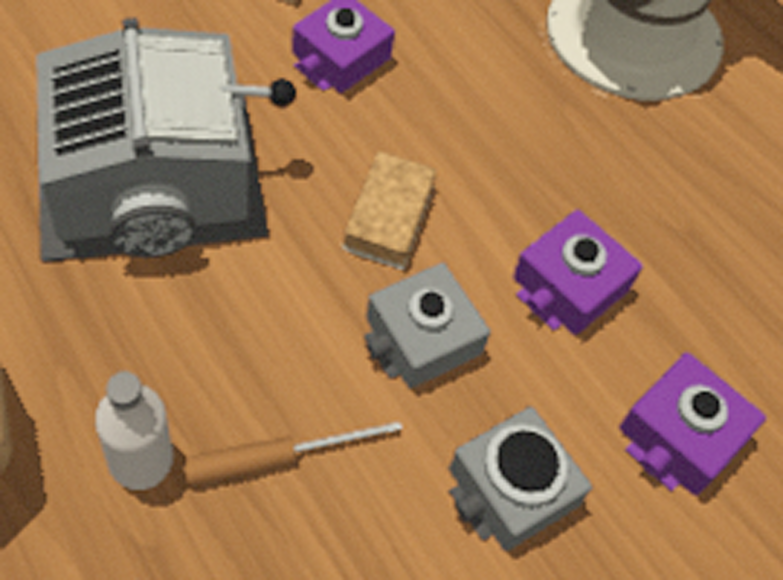

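View pics/c2.png

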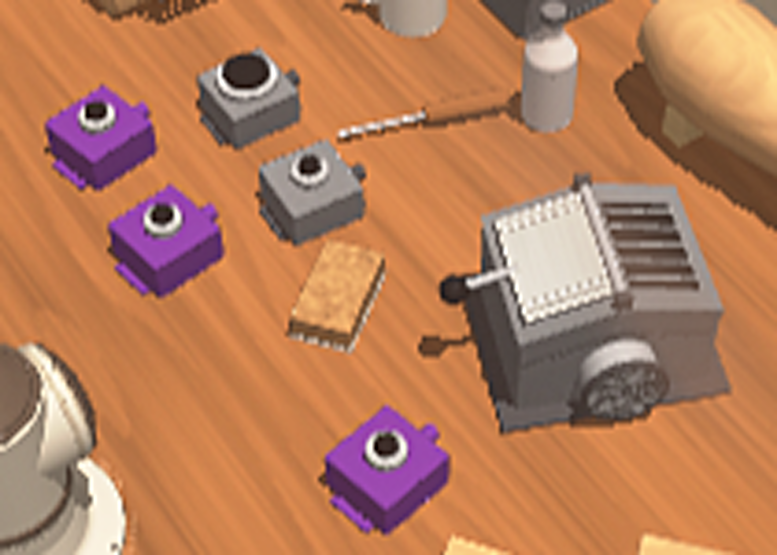

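```bash
python3 - <<'E'
from h import *
def c1(x,y):return("scene",180+x/2.9-.33,150+y/2.9-.33)
def c2(x,y):return("side",130+x/3.7-.36,120+y/3.7-.36)
P=dict(start=((431,304),(309,167)),stop=((526,460),(246,72)),ball=((283,93),(453,288)),h1=((131,22),(583,180)),h2=((142,146),(624,298)))
for k,(a,b) in P.items():
    print(k,np.round(tri([c1(*a),c2(*b)]),4),np.round(onplane(*c1(*a),.072),4),np.round(onplane(*c2(*b),.072),4))
# dark disc centroids of start, ball
for n in("scene","side"):
    im=cv2.imread(f"pics/{n}0.png")
    for k,h in(("start",.072),("stop",.072),("ball",.111)):
        _,u,v=(c1 if n=="scene" else c2)(*P[k][0 if n=="scene" else 1])
        w=14;x0,y0=int(u)-w,int(v)-w
        m=(im[y0:y0+2*w+1,x0:x0+2*w+1].max(2)<60).astype(np.uint8)
        nn,l,st,ce=cv2.connectedComponentsWithStats(m)
        i=1+np.argmin(np.hypot(*(ce[1:]-w).T)+(st[1:,4]<8)*99);c=ce[i]+[x0,y0]
        print(n,k,c.round(1),st[i,4],onplane(n,*c,h).round(4))
E
```

```text
start [0.4442 0.1907 0.0635] [0.4481 0.1935 0.072 ] [0.4401 0.184  0.072 ]
stop [0.4628 0.3505 0.0643] [0.4663 0.3517 0.072 ] [0.4589 0.3438 0.072 ]
ball [ 0.4519 -0.0611  0.1112] [ 0.4348 -0.0872  0.072 ] [ 0.4705 -0.0355  0.072 ]
h1 [ 0.5741 -0.1119  0.2376] [ 0.5274 -0.2606  0.072 ] [0.6658 0.006  0.072 ]
h2 [ 0.6008 -0.1246  0.0523] [ 0.595  -0.1022  0.072 ] [ 0.6023 -0.1422  0.072 ]
scene start [328.5 254.6] 50 [0.4478 0.194  0.072 ]
scene stop [361.6 308.7] 325 [0.4657 0.3531 0.072 ]
scene ball [277.1 181.6] 57 [ 0.4518 -0.0617  0.111 ]
side start [213.  164.5] 18 [0.4404 0.1856 0.072 ]
side stop [195.8 139.1] 57 [0.4578 0.3445 0.072 ]
side ball [252.4 198.1] 34 [ 0.4513 -0.0639  0.111 ]
```

```bash
cat >> h.py <<'E'
def shift(X,s=None):
    s=s or r.sense();return np.round(s["ee_rot"].T@(np.array(X)-s["tcp_pos"]),4)
E
python3 - <<'E'
from h import *
def c1(x,y):return("scene",180+x/2.9-.33,150+y/2.9-.33)
def c2(x,y):return("side",130+x/3.7-.36,120+y/3.7-.36)
a=tri([c1(131,22),c2(624,298)]);b=tri([c1(142,146),c2(583,180)])
print(a,b,(a+b)/2,np.degrees(np.arctan2(*(b-a)[:2])))
print(shift([.444,.190,.20]))
E
```

```text
[ 0.55508553 -0.18993451  0.15471559] [ 0.61616326 -0.04834751  0.15167471] [ 0.58562439 -0.11914101  0.15319515] 23.334375178393397
[ 0.3392 -0.3893  0.0226]
```

```bash
python3 -m jog '[[[0.026,-0.03,0],[0,0,0]],[[0.052,-0.06,0],[0,0,0.4]],[[0.078,-0.09,0],[0,0,0.8]],[[0.104,-0.12,0],[0,0,1.2]],[[0.13,-0.15,0],[0,0,1.6]],[[0.156,-0.18,0],[0,0,2.0]],[[0.182,-0.21,0],[0,0,2.0]],[[0.208,-0.24,0],[0,0,2.0]],[[0.234,-0.27,0],[0,0,2.0]],[[0.25,-0.29,0],[0,0,2.0]]]' 0
python3 - <<'E'
from h import *
print(shift([.444,.190,.20]))
im,d=r.capture("wrist");cv2.imwrite("pics/w1.png",im)
E
```

```text
time_s: 1.63
tcp_pos: [0.3684, 0.2966, 0.2229]
ee_rot: [[-0.394, -0.919, 0.0], [-0.919, 0.394, 0.0], [-0.0, -0.0, -1.0]]
wrist_force: [-1.1, 0.7, 0.2]
gripper_width: 0.325
[ 0.0683 -0.1115  0.0229]
```

View pics/w1.png

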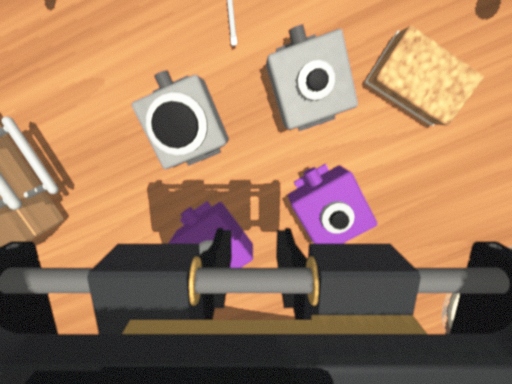

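The wrist picture shows the grey START button at (318,79), the wide STOP button at (177,123) and a purple look-alike at (339,218). I'll measure START from this view.

```bash
cat >> h.py <<'E'
def wplane(u,v,h,s):
    c=r.calibration("wrist");T=np.array(c["tool_from_camera"]);R=s["ee_rot"];p=s["tcp_pos"]
    o=R@T[:3,3]+p;d=R@T[:3,:3]@np.array([(u-c["cx"])/c["fx"],(v-c["cy"])/c["fy"],1])
    return o+d*(h-o[2])/d[2]
E
python3 - <<'E'
from h import *
s=r.sense();im,d=r.capture("wrist");cv2.imwrite("pics/w2c.png",cv2.resize(im[10:170,120:380],None,fx=3,fy=3,interpolation=cv2.INTER_CUBIC))
m=(im.max(2)<60).astype(np.uint8)
for a in((318,79),(177,123)):
    n,l,st,ce=cv2.connectedComponentsWithStats(m);i=l[a[1],a[0]];X=wplane(*ce[i],.072,s);print(ce[i],st[i],X,shift([X[0],X[1],.1],s))
E
```

```text
[259.76033932 160.2565505 ] [     0      0    512    384 157965] [0.39293039 0.27886906 0.072     ] [ 0.0053 -0.0277  0.1229]
[259.76033932 160.2565505 ] [     0      0    512    384 157965] [0.39293039 0.27886906 0.072     ] [ 0.0053 -0.0277  0.1229]
```

View pics/w2c.png

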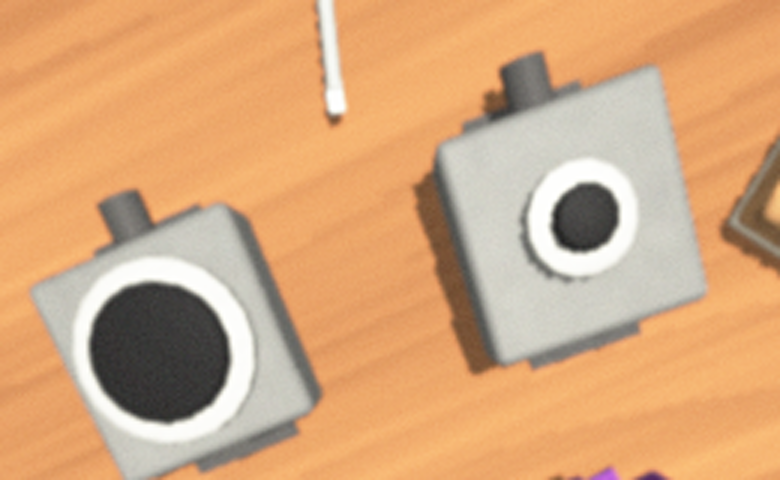

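The crop confirms it: a grey station with a small button at about (315,82), and the wide STOP at (173,127).

```bash
python3 - <<'E'
from h import *
s=r.sense();print(s["tcp_pos"],s["gripper_width"])
for a in((315-.3,82.3-.3),(173,127)):
    X=wplane(*a,.072,s);print(X,shift([X[0],X[1],.1],s))
E
```

```text
[0.36885296 0.2967074  0.22284363] 0.2323340513968165
[0.44476821 0.1966782  0.072     ] [ 0.0617 -0.1094  0.1229]
[0.46302413 0.35317742 0.072     ] [-0.0892 -0.064   0.1229]
```

```bash
python3 -m jog '[[[0.02,-0.03,0],[0,0,0]],[[0.04,-0.06,0.01],[0,0,0]],[[0.055,-0.09,0.03],[0,0,0]],[[0.063,-0.11,0.06],[0,0,0]],[[0.063,-0.11,0.085],[0,0,0]],[[0.063,-0.11,0.105],[0,0,0]],[[0.063,-0.11,0.105],[0,0,0]],[[0.063,-0.11,0.105],[0,0,0]],[[0.063,-0.11,0.105],[0,0,0]],[[0.063,-0.11,0.105],[0,0,0]]]' 0
python3 - <<'E'
from h import *
s=r.sense();print(s["tcp_pos"],s["gripper_width"])
im,d=r.capture("wrist");cv2.imwrite("pics/w3.png",im)
im,d=r.capture("side");cv2.imwrite("pics/s3.png",cv2.resize(im[100:220,130:310],None,fx=4,fy=4,interpolation=cv2.INTER_CUBIC))
print(proj("side",[.4445,.193,.072]))
E
```

```text
time_s: 2.57
tcp_pos: [0.4448, 0.1996, 0.1193]
ee_rot: [[-0.391, -0.92, 0.003], [-0.92, 0.391, 0.002], [-0.003, -0.002, -1.0]]
wrist_force: [-0.8, 1.1, 0.0]
gripper_width: 0.002
[0.44477133 0.19964318 0.11925369] 0.0024358885505382337
[212.88505089 162.90930044]
```

View pics/w3.png

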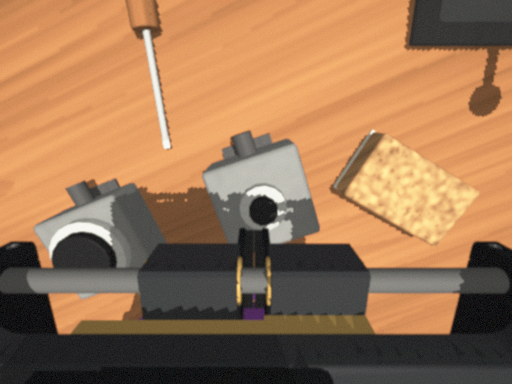

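View pics/s3.png

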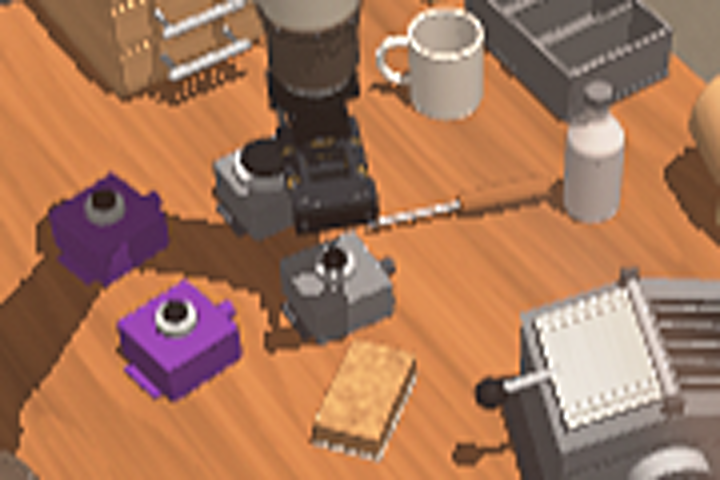

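```bash
python3 - <<'E'
from h import *
s=r.sense();print(s["tcp_pos"],s["ee_rot"].round(3),s["joint_velocities"].round(2))
for uv in((263,210),):
    X=wplane(*uv,.072,s);print(X,shift([X[0],X[1],.072],s))
c=r.calibration("wrist");T=np.linalg.inv(c["tool_from_camera"]);p=T@[0,0,0,1];print(c["fx"]*p[0]/p[2]+c["cx"],c["fy"]*p[1]/p[2]+c["cy"])
E
```

```text
[0.44446945 0.19929902 0.11900954] [[-0.392 -0.92   0.002]
 [-0.92   0.392  0.002]
 [-0.003 -0.001 -1.   ]] [-0.17  0.18 -0.44 -0.06 -0.03  0.05]
[0.44772845 0.19178603 0.072     ] [ 0.0058 -0.0059  0.047 ]
256.22140186277915 243.75322452331295
```

```bash
python3 -m jog '[[[0.005,-0.0045,0.01],[0,0,0]],[[0.005,-0.0045,0.025],[0,0,0]],[[0.005,-0.0045,0.038],[0,0,0]],[[0.005,-0.0045,0.043],[0,0,0]],[[0.005,-0.0045,0.046],[0,0,0]],[[0.005,-0.0045,0.049],[0,0,0]],[[0.005,-0.0045,0.052],[0,0,0]],[[0.005,-0.0045,0.053],[0,0,0]],[[0.005,-0.0045,0.053],[0,0,0]],[[0.005,-0.0045,0.053],[0,0,0]]]' 0
python3 - <<'E'
from h import *
s=r.sense();print(s["tcp_pos"],s["wrist_force"])
im,d=r.capture("wrist");cv2.imwrite("pics/w4.png",im)
E
```

```text
time_s: 3.5
tcp_pos: [0.4461, 0.192, 0.0663]
ee_rot: [[-0.392, -0.92, 0.0], [-0.92, 0.392, -0.0], [-0.0, -0.0, -1.0]]
wrist_force: [-4.5, -1.0, 11.8]
gripper_width: 0.006
[0.44605125 0.19197725 0.0663072 ] [-4.49114794 -0.97859664 11.76735537]
```

View pics/w4.png

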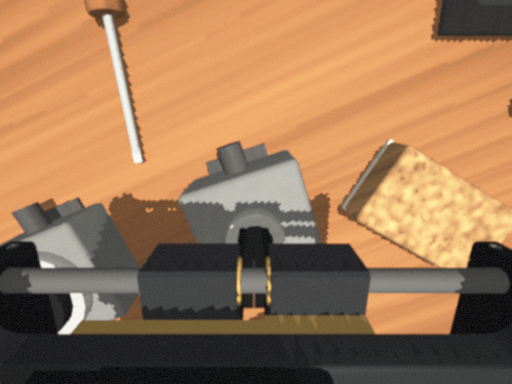

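```bash
python3 -m jog '[[[0,0,0.001],[0,0,0]],[[0,0,0.001],[0,0,0]],[[0,0,-0.005],[0,0,0]],[[0,0,-0.015],[0,0,0]],[[0,0,-0.035],[0,0,0]],[[0,0,-0.065],[0,0,0]],[[0.01,-0.005,-0.1],[0,0,0]],[[0.03,-0.014,-0.125],[0,0,0]],[[0.06,-0.027,-0.14],[0,0,0]],[[0.09,-0.041,-0.14],[0,0,0]]]' 0
python3 -m jog '[[[0.03,-0.013,0],[0,0,0]],[[0.06,-0.026,0],[0,0,0]],[[0.09,-0.04,0],[0,0,0]],[[0.115,-0.052,0],[0,0,0]],[[0.13,-0.06,0],[0,0,0]],[[0.14,-0.063,0],[0,0,0]],[[0.14,-0.063,0],[0,0,0]],[[0.14,-0.063,0],[0,0,0]],[[0.14,-0.063,0],[0,0,0]],[[0.14,-0.063,0],[0,0,0]]]' 0.087
python3 - <<'E'
from h import *
s=r.sense();print(s["tcp_pos"],shift([.4517,-.062,.092],s))
im,d=r.capture("wrist");cv2.imwrite("pics/w5.png",im)
im,d=r.capture("scene");cv2.imwrite("pics/s5.png",cv2.resize(im[140:340,180:440],None,fx=3,fy=3,interpolation=cv2.INTER_CUBIC))
E
```

```text
time_s: 4.38
tcp_pos: [0.4511, 0.0938, 0.2093]
ee_rot: [[-0.39, -0.921, 0.01], [-0.921, 0.39, 0.005], [-0.008, -0.008, -1.0]]
wrist_force: [0.9, 0.0, -0.2]
gripper_width: 0.007
time_s: 5.22
tcp_pos: [0.4517, -0.0595, 0.2047]
ee_rot: [[-0.391, -0.92, 0.001], [-0.92, 0.391, 0.0], [-0.0, -0.0, -1.0]]
wrist_force: [-0.7, 0.0, 0.3]
gripper_width: 0.678
[ 0.4516854  -0.05951757  0.20468303] [ 0.0023 -0.0009  0.1127]
```

View pics/w5.png

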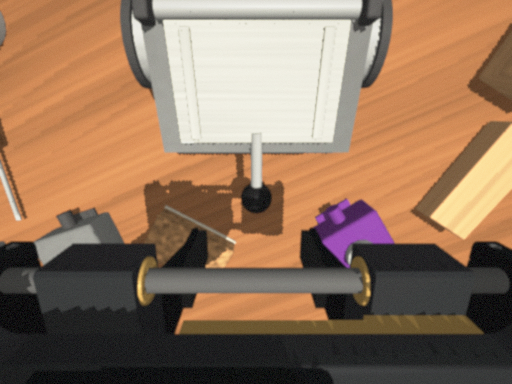

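View pics/s5.png

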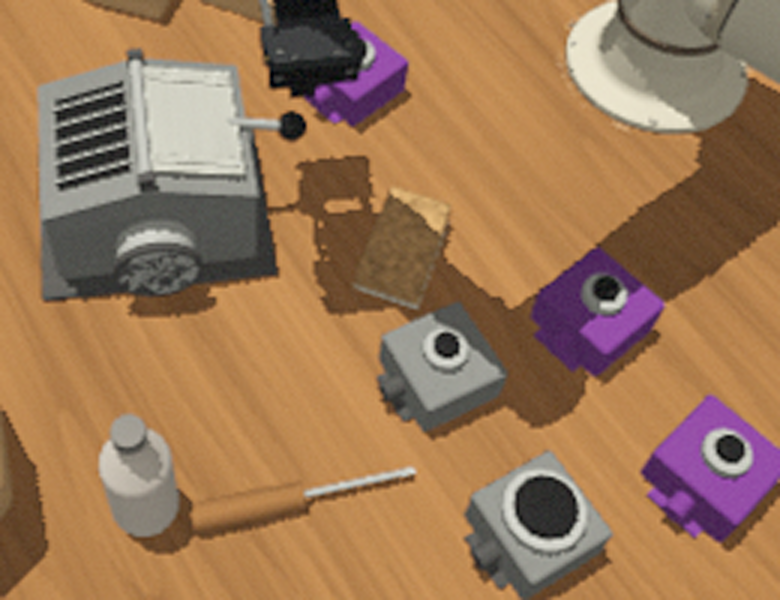

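The wrist picture shows the ball at (256,197) below and between the open fingers, with the hinge parallel to the jaw direction. The scene picture shows START back up, in the same place as before.

```bash
python3 - <<'E'
from h import *
s=r.sense()
X=wplane(256.5,197.5,.111,s);print(X,shift([X[0],X[1],.092],s))
# hinge ends in wrist: hinge rod centre row ~8 at z .15
for uv in((140,8),(378,8)): print(wplane(*uv,.155,s))
E
```

```text
[ 0.45277438 -0.06123481  0.111     ] [ 0.0011 -0.0017  0.1126]
[ 0.61514718 -0.04643599  0.155     ]
[ 0.55418933 -0.18975553  0.155     ]
```

```bash
python3 -m jog '[[[0.001,-0.001,0.02],[0,0,0]],[[0.0015,-0.001,0.045],[0,0,0]],[[0.0015,-0.001,0.07],[0,0,0]],[[0.0015,-0.001,0.09],[0,0,0]],[[0.0015,-0.001,0.105],[0,0,0]],[[0.0015,-0.001,0.112],[0,0,0]],[[0.0015,-0.001,0.112],[0,0,0]],[[0.0015,-0.001,0.112],[0,0,0]],[[0.0015,-0.001,0.112],[0,0,0]],[[0.0015,-0.001,0.112],[0,0,0]]]' 0.087
python3 - <<'E'
from h import *
s=r.sense();print(s["tcp_pos"],shift([.4522,-.0615,.092],s),s["wrist_force"])
im,d=r.capture("wrist");cv2.imwrite("pics/w6.png",im)
im,d=r.capture("scene");cv2.imwrite("pics/s6.png",cv2.resize(im[120:270,180:380],None,fx=4,fy=4,interpolation=cv2.INTER_CUBIC))
E
```

```text
time_s: 6.15
tcp_pos: [0.4527, -0.0619, 0.0937]
ee_rot: [[-0.392, -0.92, 0.003], [-0.92, 0.392, 0.0], [-0.001, -0.002, -1.0]]
wrist_force: [-1.0, 0.3, -0.4]
gripper_width: 0.997
[ 0.45271163 -0.06194406  0.09365809] [-0.0002  0.0006  0.0017] [-1.0032698   0.3028126  -0.38409149]
```

View pics/w6.png

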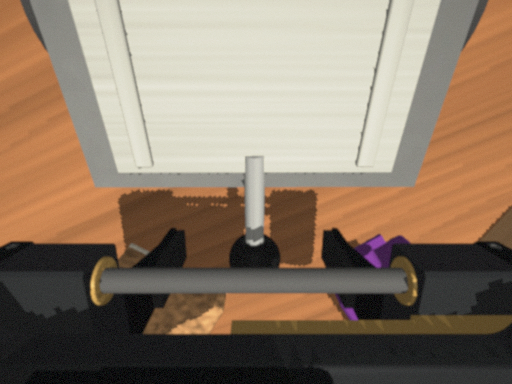

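View pics/s6.png

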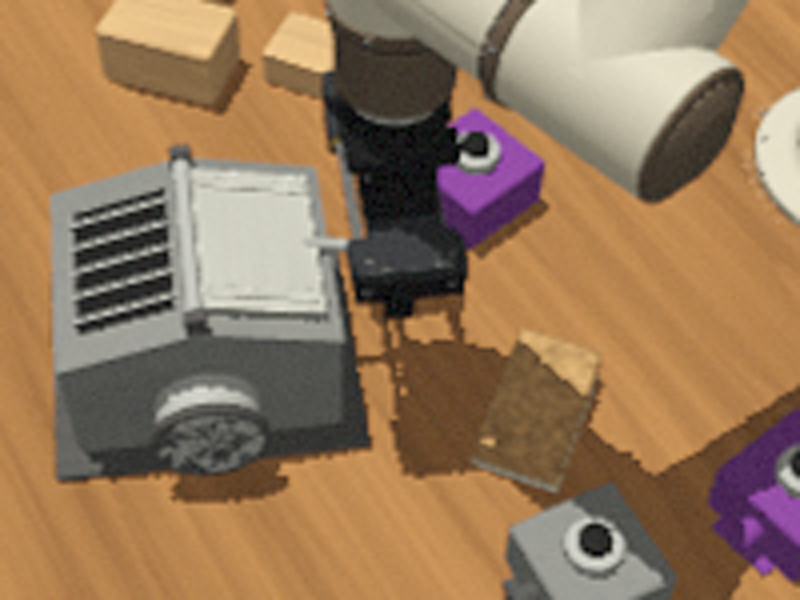

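The ball is centred between the fingers, at about (254,252) in the wrist view. I'll close on it.

```bash
python3 -m jog '[[[0,0,0.0015],[0,0,0]],[[0,0,0.0015],[0,0,0]],[[0,0,0.0015],[0,0,0]],[[0,0,0.0015],[0,0,0]],[[0,0,0.0015],[0,0,0]],[[0,0,0.0015],[0,0,0]],[[0,0,0.0015],[0,0,0]],[[0,0,0.0015],[0,0,0]],[[0,0,0.0015],[0,0,0]],[[0,0,0.0015],[0,0,0]]]' 0.01
python3 - <<'E'
from h import *
s=r.sense();print(s["tcp_pos"],s["gripper_width"]*.087,s["wrist_force"])
c=s["tcp_pos"]-.019*s["ee_rot"][:,2]*1
h=np.array([.585,-.1185,.150])
print("ball est",c)
e=np.array([-.918,.396,0])
for a in(-15,0,15,30,45,60,75,90):
    b=h+.15*(np.cos(np.radians(a))*e+np.sin(np.radians(a))*np.array([0,0,1]))
    print(a,np.round(s["ee_rot"].T@(b-c),4))
E
```

```text
time_s: 7.08
tcp_pos: [0.4519, -0.0621, 0.091]
ee_rot: [[-0.393, -0.92, 0.0], [-0.92, 0.393, 0.0], [-0.0, -0.0, -1.0]]
wrist_force: [-0.3, 0.9, -1.0]
gripper_width: 0.325
[ 0.45185784 -0.06210148  0.09102825] 0.0283073578075002 [-0.34365536  0.86734409 -1.00602885]
ball est [ 0.45185585 -0.06210361  0.11002825]
-15 [-0.001   0.0003 -0.0011]
0 [-0.001   0.0054 -0.04  ]
15 [-0.001   0.0003 -0.0788]
30 [-0.0009 -0.0147 -0.115 ]
45 [-0.0008 -0.0386 -0.146 ]
60 [-0.0007 -0.0696 -0.1699]
75 [-0.0006 -0.1058 -0.1849]
90 [-0.0004 -0.1446 -0.19  ]
```

```bash
python3 -m jog '[[[0,0.002,-0.01],[0,0,0]],[[0,0.004,-0.0205],[0,0,0]],[[0,0.005,-0.031],[0,0,0]],[[0,0.005,-0.0415],[0,0,0]],[[0,0.0045,-0.052],[0,0,0]],[[0,0.0035,-0.0625],[0,0,0]],[[0,0.0015,-0.0725],[0,0,0]],[[0,-0.0015,-0.083],[0,0,0]],[[0,-0.005,-0.0925],[0,0,0]],[[0,-0.009,-0.102],[0,0,0]]]' 0.01
python3 - <<'E'
from h import *
s=r.sense();print(s["tcp_pos"],s["gripper_width"]*.087,s["wrist_force"],s["moment"])
im,d=r.capture("scene");cv2.imwrite("pics/s7.png",cv2.resize(im[120:270,180:380],None,fx=4,fy=4,interpolation=cv2.INTER_CUBIC))
s=r.sense();print(s["tcp_pos"],s["wrist_force"])
E
```

```text
time_s: 7.92
tcp_pos: [0.4596, -0.0654, 0.193]
ee_rot: [[-0.393, -0.92, -0.001], [-0.92, 0.393, 0.001], [-0.0, 0.001, -1.0]]
wrist_force: [1.3, 1.1, -3.1]
gripper_width: 0.325
[ 0.45956198 -0.06536441  0.19295542] 0.028244998916955148 [ 1.25876005  1.07330586 -3.05124655] [ 0.20674038 -0.1945465  -0.08136086]
[ 0.46048708 -0.06574184  0.19472039] [-1.31140754  1.68213045  2.0677078 ]
```

View pics/s7.png

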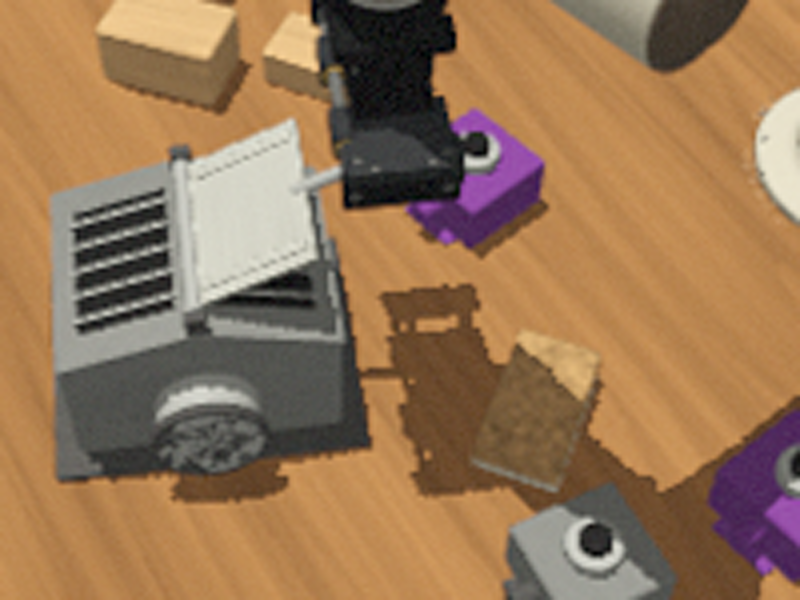

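The flap is following the knob, at about 25° above horizontal. I'll continue the arc.

```bash
python3 -m jog '[[[0,-0.0045,-0.0095],[0,0,0]],[[0,-0.01,-0.0185],[0,0,0]],[[0,-0.016,-0.027],[0,0,0]],[[0,-0.0225,-0.035],[0,0,0]],[[0,-0.03,-0.0425],[0,0,0]],[[0,-0.0375,-0.05],[0,0,0]],[[0,-0.0455,-0.0565],[0,0,0]],[[0,-0.054,-0.0625],[0,0,0]],[[0,-0.063,-0.068],[0,0,0]],[[0,-0.0725,-0.0725],[0,0,0]]]' 0.01
python3 - <<'E'
from h import *
s=r.sense();print(s["tcp_pos"],s["gripper_width"]*.087,s["wrist_force"],s["moment"])
im,d=r.capture("scene");cv2.imwrite("pics/s8.png",cv2.resize(im[120:270,180:380],None,fx=4,fy=4,interpolation=cv2.INTER_CUBIC))
s=r.sense();print(s["tcp_pos"],s["wrist_force"])
h=np.array([.585,-.1185,.150]);b=s["tcp_pos"]-.019*s["ee_rot"][:,2]-h;e=np.array([-.918,.396,0]);print(np.hypot(b@e,b[2]),np.degrees(np.arctan2(b[2],b@e)))
E
```

```text
time_s: 8.8
tcp_pos: [0.5265, -0.0937, 0.2648]
ee_rot: [[-0.393, -0.92, -0.002], [-0.92, 0.393, 0.001], [-0.0, 0.002, -1.0]]
wrist_force: [0.1, 1.8, -1.2]
gripper_width: 0.315
[ 0.52650118 -0.09372416  0.26475454] 0.027374667326414363 [ 0.11515093  1.78906554 -1.24708461] [0.60707995 0.14626121 0.08702699]
[ 0.52843598 -0.09448528  0.26558872] [1.19550385 0.19571159 0.15694079]
0.14795256517724187 65.46044377612625
```

View pics/s8.png

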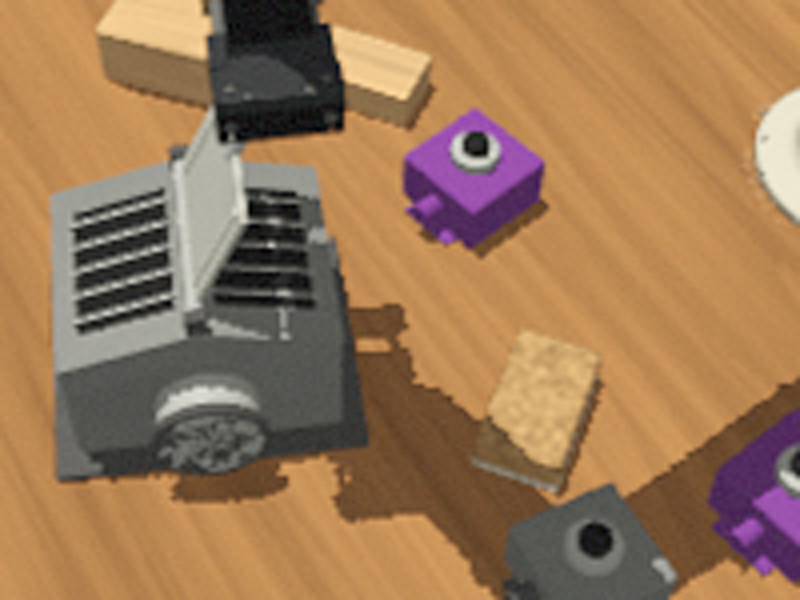

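```bash
python3 -m jog '[[[0,-0.0095,-0.004],[0,0,0]],[[0,-0.0195,-0.0075],[0,0,0]],[[0,-0.0295,-0.0105],[0,0,0]],[[0,-0.039,-0.012],[0,0,0]],[[0,-0.0465,-0.0135],[0,0,0]],[[0,-0.0525,-0.014],[0,0,0]],[[0,-0.057,-0.014],[0,0,0]],[[0,-0.06,-0.0145],[0,0,0]],[[0,-0.061,-0.0145],[0,0,0]],[[0,-0.061,-0.0145],[0,0,0]]]' 0.01
python3 - <<'E'
from h import *
s=r.sense();print(s["tcp_pos"],s["gripper_width"]*.087,s["wrist_force"],s["moment"])
for n,(y0,x0) in dict(scene=(80,170),side=(120,200)).items():
    im,d=r.capture(n);cv2.imwrite(f"pics/{n}9.png",cv2.resize(im[y0:y0+150,x0:x0+200],None,fx=4,fy=4,interpolation=cv2.INTER_CUBIC))
im,d=r.capture("wrist");cv2.imwrite("pics/w9.png",im)
s=r.sense();print(s["tcp_pos"],s["wrist_force"])
h=np.array([.585,-.1185,.150]);b=s["tcp_pos"]-.019*s["ee_rot"][:,2]-h;e=np.array([-.918,.396,0]);print(np.hypot(b@e,b[2]),np.degrees(np.arctan2(b[2],b@e)))
E
```

```text
time_s: 9.68
tcp_pos: [0.5822, -0.1174, 0.278]
ee_rot: [[-0.393, -0.92, -0.003], [-0.92, 0.393, 0.002], [-0.0, 0.004, -1.0]]
wrist_force: [1.7, 4.5, -12.7]
gripper_width: 0.319
[ 0.5821701  -0.1173739   0.27801105] 0.027720639331780494 [  1.68824986   4.45352599 -12.65710856] [ 1.28287442 -0.20588111 -0.01764701]
[ 0.58186702 -0.11727901  0.27807467] [  0.84092547   4.78578219 -15.29404215]
0.1471112344417492 88.72009577641994
```

View pics/scene9.png

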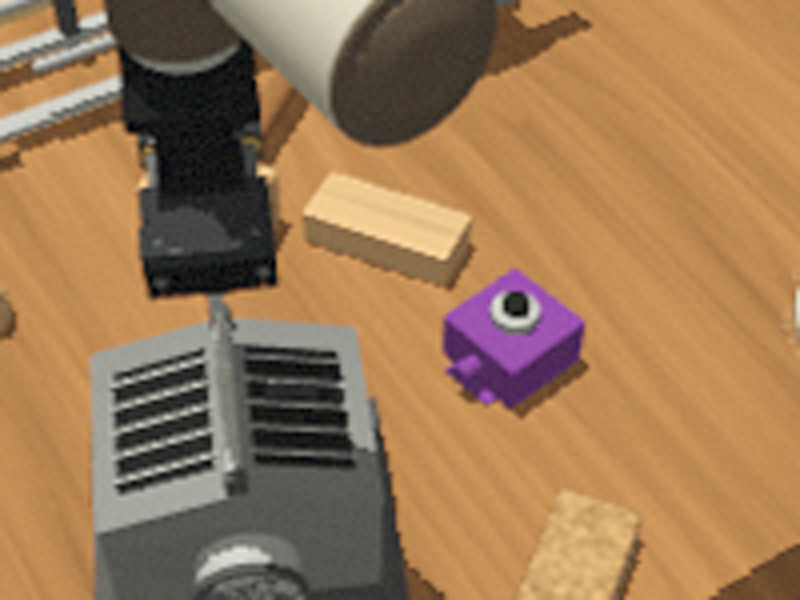

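View pics/side9.png

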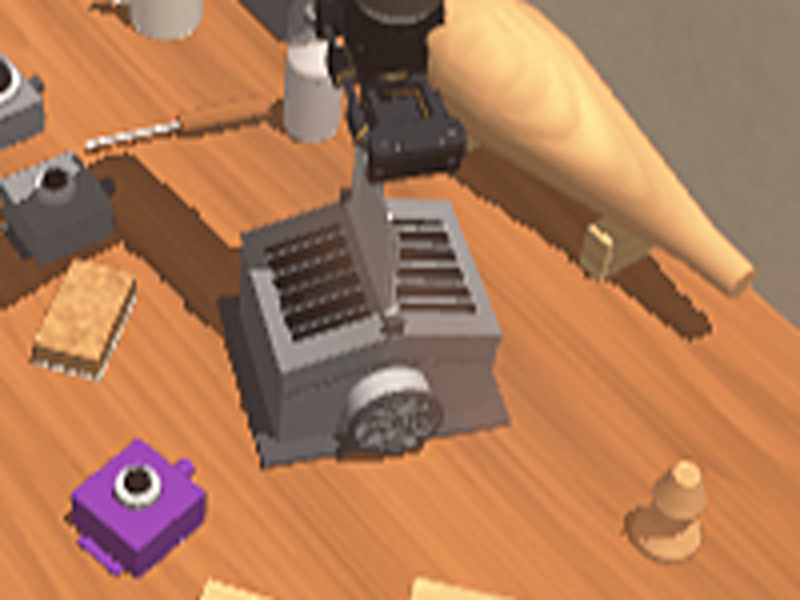

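View pics/w9.png

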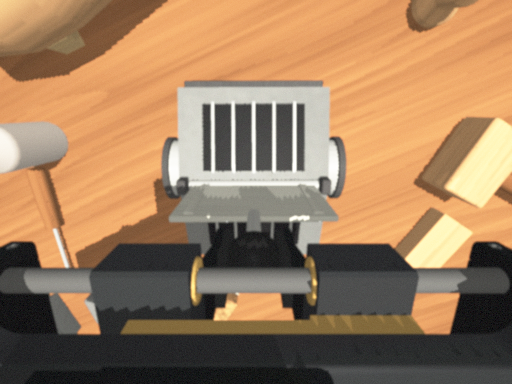

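The pictures show the flap nearly upright, with the knob still between the fingers. The wrist force is -15 N in z, so I'm pulling slightly upward and should relax about 3 mm. I'll measure the plate angle from wrist depth.

```bash
cat > ang.py <<'E'
from h import *
def ang(name):
    s=r.sense();im,d=r.capture("wrist");cv2.imwrite(f"pics/{name}.png",cv2.resize(im[70:270,140:370],None,fx=3.3,fy=3.3,interpolation=cv2.INTER_CUBIC))
    c=r.calibration("wrist");T=np.array(c["tool_from_camera"])
    v,u=np.mgrid[0:384,0:512];P=np.stack([(u-c["cx"])/c["fx"]*d,(v-c["cy"])/c["fy"]*d,d],-1)
    W=(P@T[:3,:3].T+T[:3,3])@s["ee_rot"].T+s["tcp_pos"]
    h=np.array([.585,-.1185,.15]);e=np.array([.918,-.396,0]);f=np.array([.396,.918,0])
    q=(W-h)@e;l=(W-h)@f;z=W[...,2]-.15
    m=(d>0)&(abs(q)<.03)&(abs(l)<.06)&(abs(l)>.015)&(z>.02)&(z<.088)
    print("n",m.sum())
    k=np.polyfit(z[m],q[m],1);res=q[m]-np.polyval(k,z[m]);g=abs(res)<2*res.std();k=np.polyfit(z[m][g],q[m][g],1)
    print("q=",k[1]*1e3,"+",k[0],"z; lean from vertical deg (+ = past)",np.degrees(np.arctan(k[0])),"res mm",res.std()*1e3,"z range",z[m].min(),z[m].max())
    for lo in np.arange(.02,.09,.01):
        t=m&(z>=lo)&(z<lo+.01)
        if t.sum():print(round(lo+.005,3),t.sum(),np.round(np.median(q[t])*1e3,1))
    # top edge
    print(s["tcp_pos"],s["wrist_force"],s["moment"],s["gripper_width"]*.087)
E
python3 -c "
from ang import *
ang('w10')"
```

```text
n 2536
q= 3.696727503095366 + -0.011367793503597103 z; lean from vertical deg (+ = past) -0.6512985360392386 res mm 0.8043020878479447 z range 0.02000663647599968 0.08799918000155768
0.025 248 3.4
0.035 306 3.2
0.045 319 3.2
0.055 365 3.0
0.065 408 2.9
0.075 466 2.8
0.085 424 2.7
[ 0.58186702 -0.11727901  0.27807467] [  0.84092547   4.78578219 -15.29404215] [ 1.38907022 -0.2194762  -0.03831781] 0.0272299993112277
```

View pics/w10.png

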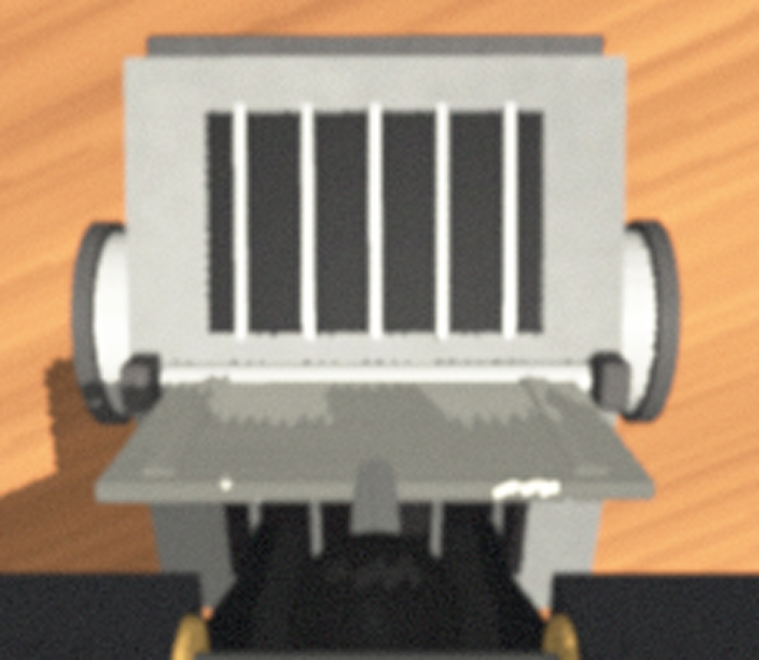

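The plate is 0.65° short of vertical, which agrees with the knob geometry. I'll relax the pull, nudge it 1.5 mm and let it settle.

```bash
python3 -m jog '[[[0,-0.0005,0.001],[0,0,0]],[[0,-0.001,0.002],[0,0,0]],[[0,-0.0015,0.0025],[0,0,0]],[[0,-0.0015,0.003],[0,0,0]],[[0,-0.0015,0.003],[0,0,0]],[[0,-0.0015,0.003],[0,0,0]],[[0,-0.0015,0.003],[0,0,0]],[[0,-0.0015,0.003],[0,0,0]],[[0,-0.0015,0.003],[0,0,0]],[[0,-0.0015,0.003],[0,0,0]]]' 0.01
python3 -c "
from ang import *
ang('w11')
ang('w12')"
```

```text
time_s: 10.72
tcp_pos: [0.5846, -0.1184, 0.278]
ee_rot: [[-0.392, -0.92, 0.002], [-0.92, 0.392, -0.0], [-0.001, -0.002, -1.0]]
wrist_force: [1.4, 5.3, -9.9]
gripper_width: 0.315
n 2390
q= 3.6490269979805268 + 0.008603671783630343 z; lean from vertical deg (+ = past) 0.49294191871704757 res mm 0.8163203196961287 z range 0.02000484752295198 0.08798535542452496
0.025 222 3.8
0.035 273 3.9
0.045 329 4.0
0.055 342 4.1
0.065 397 4.1
0.075 438 4.2
0.085 389 4.4
[ 0.58459225 -0.11844     0.27798396] [ 1.39659924  5.29520553 -9.940729  ] [ 1.43836302 -0.21235913  0.03490205] 0.027388265809124037
n 2382
q= 3.6705374982695225 + 0.008677072472091277 z; lean from vertical deg (+ = past) 0.4971471544311204 res mm 0.8083819701131637 z range 0.0200288895016619 0.08796959444191454
0.025 233 3.8
0.035 271 3.9
0.045 325 4.0
0.055 340 4.1
0.065 384 4.1
0.075 449 4.3
0.085 380 4.4
[ 0.58461892 -0.11843761  0.27797515] [  0.91251757   5.04356511 -10.46700308] [ 1.44705166 -0.2064741  -0.01057795] 0.027541470821423997
```

```bash
python3 -m jog '[[[0,0,0.001],[0,0,0]],[[0,0,0.001],[0,0,0]],[[0,0,0.001],[0,0,0]],[[0,0,0.001],[0,0,0]],[[0,0,0.001],[0,0,0]],[[0,0,0.001],[0,0,0]],[[0,0,0.001],[0,0,0]],[[0,0,0.001],[0,0,0]],[[0,0,0.001],[0,0,0]],[[0,0,0.001],[0,0,0]]]' 0.01
python3 -c "
from ang import *
ang('w13')
im,d=r.capture('scene');cv2.imwrite('pics/s13.png',im)"
```

```text
time_s: 11.65
tcp_pos: [0.585, -0.1186, 0.2779]
ee_rot: [[-0.392, -0.92, 0.004], [-0.92, 0.392, -0.001], [-0.001, -0.004, -1.0]]
wrist_force: [0.9, 5.1, -7.7]
gripper_width: 0.312
n 2390
q= 3.670952835993886 + 0.011225079199587032 z; lean from vertical deg (+ = past) 0.6431226520774381 res mm 0.8315113344394539 z range 0.020053334715780607 0.08798779147929575
0.025 260 3.9
0.035 274 4.0
0.045 298 4.1
0.055 343 4.2
0.065 385 4.4
0.075 434 4.4
0.085 396 4.5
[ 0.58504618 -0.11861756  0.27792403] [ 0.86319217  5.05829524 -7.72849855] [ 1.44777517 -0.17560102  0.06736609] 0.027160411369703232
```

View pics/s13.png

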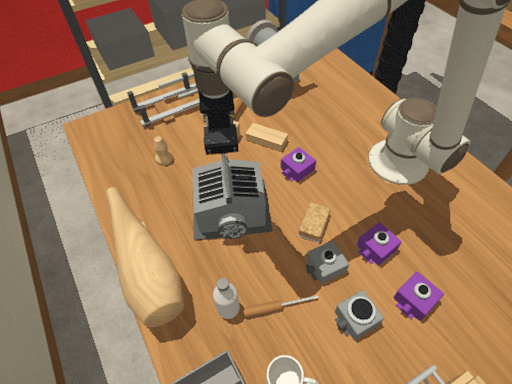

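The flap is upright and still, and the knob is gripped. START at (328,257) is back up, and the visible bystanders are where they started. Handing in.

```bash
python3 -c "
from station import r
print(r.finish_job())"
```

```text
the job is handed in; nothing more can be done
None
```

I pressed the grey START button down and let it come back up. I then took the flap by its ball knob, swung it upright and handed in at about 12 s, still gripping the knob. The system gave no verdict.

- **START button:** at the press the wrist read 12 N with the fingertip at 66 mm, which is the button's bottom stop. Later pictures show the button back up. I did not go near the STOP button.
- **Flap:** wrist depth put the plate 0.6° past vertical, within the allowed 4°, and it was steady over the last readings.
- **Grip:** the fingers stayed closed on the knob at about 27 mm, slightly less than the ball's 30 mm. I take that to mean the ball sits a few millimetres off the pad centre.
- **Residual force:** the arm was still pulling up on the knob with about 8 N. I had relaxed this from 15 N, but it did not reach zero.
- **Bystanders:** in the last scene picture the loose items I could see had not moved. The mallet was hidden behind the arm there, but nothing came near it.

The scene and side cameras disagreed by up to about 10 mm on where the START button was. I settled it with the wrist camera before pressing.

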